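Set the mixer dial to the long scale line and start it

ROBOT

A 6-joint arm with a two-finger parallel gripper is mounted at the origin on the work surface. World frame = base frame: x ahead of the robot, y to its left, z up, the work surface at z = 0. Lengths are in m, angles in rad, forces in N, time in s.
With the tool pointing down it reaches from about 0.3 to 1 m from the base axis. Payload 5.1 kg.
Tool frame: the origin (TCP) lies midway between the tips of the shut fingers; the grasp point (between the pads) lies 19 mm behind it; z points along the fingers, y is the direction in which the jaws open and shut (so a half turn about z gives the same grasp; the last joint's range is limited). The gripper opens to 95 mm and grips with 3 to 60 N. Pads are 20 mm wide; open, the fingers measure 119 mm over their backs; the gripper's body (75 mm by 180 mm) begins 59 mm behind the grasp point.
Start: joints at [-1.426, 0.124, 1.65, -0, 1.367, -0.083], TCP at [0.147, -0.633, 0.215] pointing down, gripper open.
Joint ranges: [-2.61, 2.61], [-1.02, 2.33], [0.03, 2.71], [-1.35, 4.49], [0.32, 2.68], [-2.91, 2.91]. Speed limits (rad/s): [2.57, 2.57, 3.14, 3.14, 3.14, 3.14].

INTERFACE

Orientations are given as [roll, pitch, yaw] about the fixed x, y, z axes, in that order (R = Rz(yaw) Ry(pitch) Rx(roll)).
In Python, from bench import r, optics gives the robot as it stands.
- The arm moves only by the shell command python3 -m jog 'ROWS' [FORCE]. ROWS is text: rows parted by semicolons, each of 5 numbers parted by spaces: the shift along the tool's x, y, z in cm, then the turn about the tool's z in rad, then the finger opening in cm, from 0 to 9.51. A call has 1 to 8 rows; each row is the pose to reach, as a shift and turn from the pose measured when the call began, along the tool's axes at that moment; what a row does not reach only later rows make up. A row lasts 1/12 s, in which the tool goes at most 41.7 mm and 7.16 degrees, less where a joint would pass 70% of its speed; a pose out of reach is approached as far as the arm can. A call with a gripper value outside its range is refused whole. The fingers move at their own pace and stop on an object; FORCE is the grip in N (left out, the last holds). Time passes only in rows, so rows that repeat a pose let the fingers close. It gives the time, the measured TCP pose, the force and the opening at its end, in the units of the state.
- r.get_obs(): the state, without advancing time (a new reading comes with each control period).
- optics.read_camera(name): name is "scene" or "side" or "wrist"; returns (picture, depth): 384x512x3 uint8, red, green, blue; 384x512 float32, m along the optical axis (not along the pixel's ray), 0 where there is no reading.
- optics.camera_params(name): a dict with "fovy" (degrees; the focal length in pixels is half the picture's height over the tangent of half this angle, whatever the lens; pixels are square), "cx", "cy" (the principal point, pixels), "eye" and "orientation" of the camera in the world. Camera axes: x right, y down, z forward; pixel columns grow to the right and rows downward; lengths in m; the calibration is good to about 2 mm. A picture is of the moment at which its call begins: read the wrist's pose just before it. camera_params takes no time and is no camera call; for the wrist camera it gives the pose at the moment of the call.
- r.job_done(): hands the job in, once; it reports no verdict.
The state is a dict: "clock": time; "q": joint angles; "joint_velocities": joint speeds; "joint_efforts": joint torques, N m; "ee_pos": TCP position; "tool_rot": TCP orientation; "contact_force": force on the tool from outside, world axes, zero at the start; "wrist_torque": the same for the moment, N m; "width": finger opening in m.
Only numpy, scipy, OpenCV 4.12 (cv2) and the standard library are available. Lean on these libraries where they do the work, as an engineer would, in place of code of your own. Each camera call takes 0.05 s, during which the arm holds its last target.

TASK

Push the lug of the sample mixer's dial round with a fingertip until the white index line on the dial points at the one long line of the scale ring around it, then leave the dial and press the start button fully down and let it go. Do not pinch the lug, do not start the mixer before the dial is set, and leave the tubes, the cap, the marker and everything else where it is.

Things in the scene. Friction and masses are not known exactly. Their poses are not given: they have to be found in the camera images.
- dial_axis (a point): Point on the dial's vertical turning axis, at the height of the dial's upper face (78 mm above the table). The mixer is a fixed white box 200 x 330 x 60 mm (x, y, z of its own frame; this point has the mixer's axes: x runs from its front to its back, y to its left). The dial lies on its top: a black disc, 120 mm across, upper face level. The mixer stands at a different place and yaw each time.
- dial (a joint): Angle of the dial in rad, growing anticlockwise seen from above; 0 when the index line points along the mixer's +x. It turns endlessly both ways, without stops or spring, and stays where it is left. Friction about 0.07 N m, so 1 to 2 N at the lug.
- dial_index (a point): Outer end of the white index line on the dial, 60 mm from the axis, at the height of the upper face. The line is 4 mm wide, radial.
- lug_mid (a point): Middle of the upright aluminium lug on the dial, opposite the index line (half a turn away), 41.5 mm from the axis, 14 mm above the dial's face. A radial bar: 33 mm long (25 to 58 mm from the axis), 14 mm thick, 28 mm high. The part to push, on either flat side: on its clockwise-facing half (dial_c2) to turn the dial anticlockwise, on the other (dial_c1) to turn it clockwise.
- target_line (a point): Inner end of the long scale line, 60 mm from the dial's axis, at the height of the dial's face. The scale ring is a fixed aluminium ring around the dial, 61 to 90 mm from its axis, its top 2 mm below the dial's face. It has 23 thin short lines (9 mm long, 15 degrees apart, at the outer edge) and one long line, 4 mm wide, across its whole width: the target. It points a different way each time.
- start (a joint): Travel of the start button in m: 0 up, 0.006 fully down. Springs back; fully down takes about 5 N.
- start_top (a point): Centre of the top of the start button: a round white button, 34 mm across, in a grey round housing on the mixer's top near its front right corner; pressed straight down.
- tube_block: Bystander: loose dark metal block 66 x 66 x 24 mm with nine small capped tubes (up to 45 mm high), on the steel platform of the mixer behind the button. Origin under its middle.
- cap: Bystander: loose grey screw cap, 32 mm across, 14 mm high, on the mixer's top between dial and button near the front edge. Origin under its middle.
- marker: Bystander: marker pen, 130 mm long, 15 mm thick, lying along its x axis on the table in front of the mixer. Origin on its underside near the middle.
- mouse: Bystander: black computer mouse 100 x 58 x 32 mm, to the right of the mixer. Origin under its middle.
- jar: Bystander: amber jar, 54 mm across, 75 mm high, behind and right of the mixer. Origin under its middle.
- bottle: Bystander: clear bottle, 56 mm across, 130 mm high, behind and left of the mixer. Origin under its middle.
- tube_rack: Bystander: blue rack 70 x 200 mm with capped tubes, 107 mm high, behind the mixer. Origin under its middle.

How it is judged:
By the outcome, as a careful person would: the job done as asked, in the order asked, and still so for the second after the job is handed in, with the robot touching nothing.
It also fails if it takes over 64 s, if anything falls off the work surface, if the arm or the gripper's body presses on something with over 40 N, if the wrist force passes 120 N, or if a joint passes its speed limit or range.

## Working session

There is one attempt and no reset: what is moved stays moved. The work goes in short steps, Python scripts to look and compute and a shell command to move; the robot and the scene stay as the last step left them, time stands still between calls to the robot, and variables do not carry over. Pictures are saved under pics/ and viewed, and the job is handed in when it is done.

```bash
mkdir -p pics; ls; python3 - <<'E'
from bench import r, optics
import cv2
o=r.get_obs(); print({k:o[k] for k in('clock','ee_pos','tool_rot','width','contact_force')})
for n in("scene","side","wrist"):
    p,d=optics.read_camera(n); cv2.imwrite(f"pics/a_{n}.png",p[:,:,::-1]); import numpy as np; np.savez(f"a_{n}.npz",p=p,d=d,**{k:np.array(v) for k,v in optics.camera_params(n).items()})
    print(n,optics.camera_params(n))
E
```

```text
pics
{'clock': 0.0, 'ee_pos': array([ 0.14664335, -0.63256711,  0.21337488]), 'tool_rot': array([-3.13945659e+00, -1.83572930e-04,  2.27760190e-01]), 'width': 0.0950979706181918, 'contact_force': array([-0.02709454,  0.39200398,  0.12287251])}
scene {'fovy': 42.88763211190723, 'cx': 248.90331835953998, 'cy': 190.49880561836954, 'eye': array([ 1.03878886, -0.46352835,  1.09414709]), 'orientation': array([-2.56493225,  0.01301141,  0.72486114])}
side {'fovy': 57.09912043051693, 'cx': 260.96575962337954, 'cy': 193.801081328499, 'eye': array([0.27949002, 0.41057786, 0.65526851]), 'orientation': array([-2.40585843, -0.01712091, -2.47434481])}
wrist {'fovy': 59.62593298067838, 'cx': 256.02723289297336, 'cy': 190.390695407959, 'eye': array([ 0.20966538, -0.61751443,  0.3840674 ]), 'orientation': array([ 2.90630649e+00,  2.44033309e-03, -1.34249946e+00])}
```

View pics/a_scene.png

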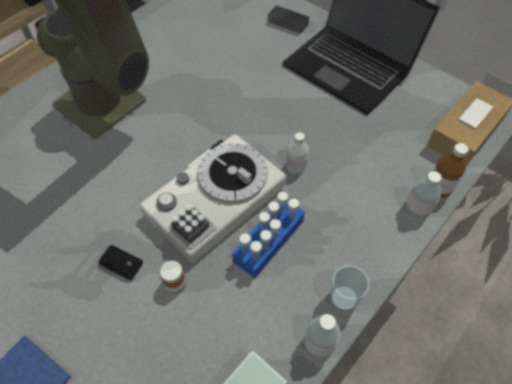

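View pics/a_side.png

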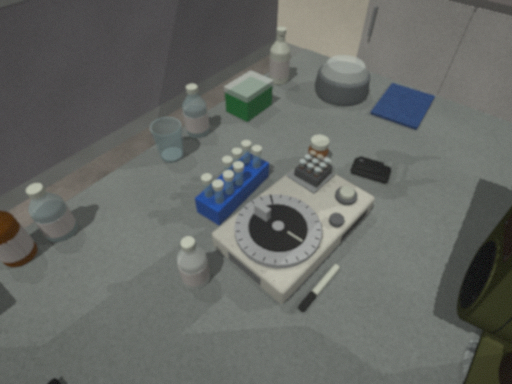

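View pics/a_wrist.png

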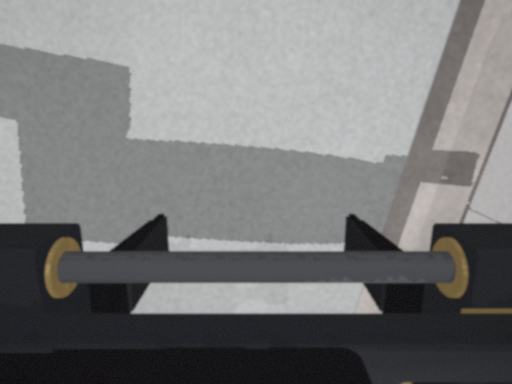

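The scene view shows the mixer with the dial at about (233,170) and the button at about (166,201). In the side view the dial is at (278,226), the lug at (263,212) and the index line towards (302,242). Next I'll zoom in and rectify the dial plane.

```bash
cat > h.py <<'E'
import numpy as np, cv2
from scipy.spatial.transform import Rotation as R
def cam(P):
    f=192/np.tan(np.radians(float(P['fovy']))/2)
    K=np.array([[f,0,float(P['cx'])],[0,f,float(P['cy'])],[0,0,1]])
    return K,R.from_euler('xyz',P['orientation']).as_matrix(),np.array(P['eye'])
def ray(P,uv,z):
    K,Rm,e=cam(P); uv=np.atleast_2d(uv).astype(float)
    d=(Rm@np.linalg.inv(K)@np.c_[uv,np.ones(len(uv))].T).T
    return e+d*((z-e[2])/d[:,2])[:,None]
def proj(P,X):
    K,Rm,e=cam(P); c=(Rm.T@(np.atleast_2d(X)-e).T); p=K@c; return (p[:2]/p[2]).T
def rect(P,img,c,half,z,ppm):
    # top view at plane z: x up, y left
    n=int(2*half*ppm); q=np.float32([[0,0],[n,0],[n,n],[0,n]])
    W=[[c[0]+half,c[1]+half,z],[c[0]+half,c[1]-half,z],[c[0]-half,c[1]-half,z],[c[0]-half,c[1]+half,z]]
    H=cv2.getPerspectiveTransform(np.float32(proj(P,W)),q)
    return cv2.warpPerspective(img,H,(n,n),flags=cv2.INTER_CUBIC)
E
python3 - <<'E'
from h import *
for n,dc,b in(("scene",(233,170),(166,199)),("side",(278,226),(346,192))):
    A=np.load(f"a_{n}.npz"); c=ray(A,dc,.078)[0]; print(n,c,ray(A,b,.08)[0])
    im=rect(A,A['p'],(0.43,-0.06) if 0 else c[:2],.2 if 0 else .1,.078,3000)
    cv2.imwrite(f"pics/b_{n}.png",im[:,:,::-1])
E
```

```text
scene [0.51869571 0.04254862 0.078     ] [ 0.45459355 -0.13068933  0.08      ]
side [0.51334832 0.04156967 0.078     ] [ 0.45079382 -0.12814911  0.08      ]
```

View pics/b_scene.png

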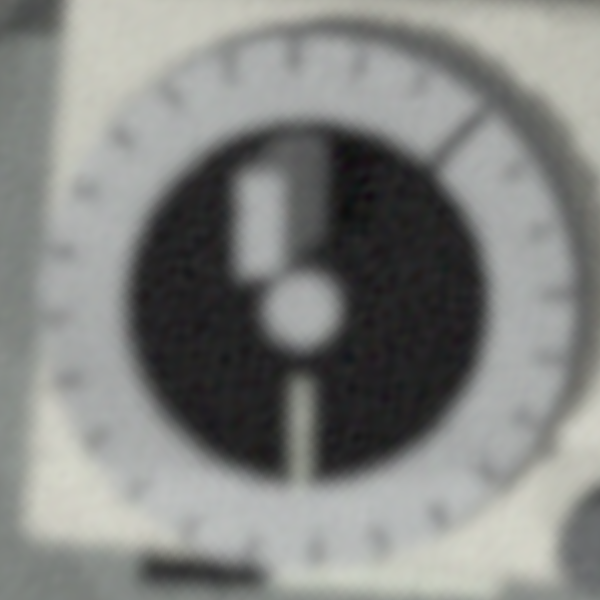

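View pics/b_side.png

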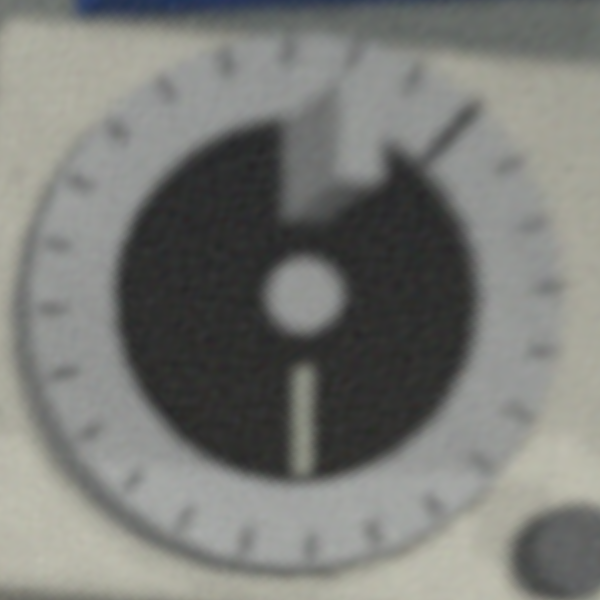

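In the rectified views (x up, y left) the index points along world −x, with its line at x≈302. The lug points along +x. The long scale line points up and right at about −43°. The dial therefore needs about +137° anticlockwise. Now I'll measure this precisely.

```bash
cat > meas.py <<'E'
from h import *
import sys
def dialfit(P,img,c0):
    # rectify, dark disc contour -> circle, per camera
    ppm=4000; half=.1
    im=rect(P,img,c0,half,.078,ppm); g=cv2.cvtColor(im,cv2.COLOR_RGB2GRAY)
    w=lambda uv:np.c_[c0[0]+half-np.asarray(uv)[:,1]/ppm, c0[1]+half-np.asarray(uv)[:,0]/ppm]
    m=((g<90)*255).astype(np.uint8)
    yy,xx=np.mgrid[:g.shape[0],:g.shape[1]]; rr=np.hypot(xx-400,yy-400)/ppm
    m[rr>.07]=0
    cs,_=cv2.findContours(m,cv2.RETR_EXTERNAL,cv2.CHAIN_APPROX_NONE)
    c=max(cs,key=cv2.contourArea)[:,0,:]
    p=w(c); ctr=np.array(c0)
    for k in range(15):
        d=np.hypot(*(p-ctr).T); s=p[abs(d-.06)<(.008 if k<5 else .002)]
        A=np.c_[2*s,np.ones(len(s))]; x=np.linalg.lstsq(A,(s**2).sum(1),rcond=None)[0]; ctr=x[:2]
    return ctr,np.sqrt(x[2]+ctr@ctr),len(s),im,w
def polar(P,img,ctr,z,r0,r1,n=1440):
    th=np.radians(np.arange(n)*360/n); rs=np.linspace(r0,r1,15)
    X=np.stack([ctr[0]+rs[:,None]*np.cos(th),ctr[1]+rs[:,None]*np.sin(th),np.full((15,n),z)],-1).reshape(-1,3)
    uv=proj(P,X).reshape(15,n,2).astype(np.float32)
    g=cv2.cvtColor(img,cv2.COLOR_RGB2GRAY)
    return cv2.remap(g,uv[...,0],uv[...,1],cv2.INTER_LINEAR).astype(float)
def peak(s):  # angle (deg) of strongest positive peak, centroid, plus strength
    n=len(s); i=int(s.argmax()); k=np.arange(-32,33); v=s[(i+k)%n]
    v=np.clip(v-0.35*s[i],0,None); return ((i+(k*v).sum()/v.sum())*360/n)%360, s[i]
def angles(P,img,c0,lo=None):
    ctr,rad,n,_,_=dialfit(P,img,c0)
    a=np.median(polar(P,img,ctr,.078,.032,.054),0)
    b=np.median(polar(P,img,ctr,.076,.064,.078),0)
    from scipy.ndimage import median_filter
    return ctr,rad,n,a,b
E
python3 - <<'E'
from meas import *
for n in("scene","side"):
    A=np.load(f"a_{n}.npz")
    ctr,rad,k,a,b=angles(A,A['p'],(.515,.041))
    print(n,ctr,rad,k)
    from scipy.ndimage import median_filter
    print(' target',peak(np.clip(median_filter(b,161,mode='wrap')-b,0,None)))
    s=a-median_filter(a,161,mode='wrap'); s2=s.copy(); s2[:500]=0; s2[940:]=0
    print(' index',peak(s2))
    q=[]
    for z in (.08,.085,.09):
        q.append(ray(A,(166,199) if n=='scene' else (346,192),z)[0].round(4))
    print(q)
    c=(166,201) if n=='scene' else (346,193)
    x,y=c; cv2.imwrite(f"pics/btn_{n}.png",cv2.resize(A['p'][y-40:y+40,x-50:x+50,::-1],None,fx=7,fy=7,interpolation=cv2.INTER_CUBIC))
E
```

```text
scene [0.51812493 0.04012447] 0.0591900313616911 1306
 target (np.float64(317.6187746420419), np.float64(51.0))
 index (np.float64(176.89421566427288), np.float64(84.0))
[array([ 0.4546, -0.1307,  0.08  ]), array([ 0.4575, -0.1323,  0.085 ]), array([ 0.4604, -0.134 ,  0.09  ])]
side [0.51369139 0.04295267] 0.05968537514561465 1208
 target (np.float64(316.7077625570776), np.float64(53.0))
 index (np.float64(182.85970081595647), np.float64(81.0))
[array([ 0.4508, -0.1281,  0.08  ]), array([ 0.4493, -0.1235,  0.085 ]), array([ 0.4478, -0.1188,  0.09  ])]
```

```bash
cat >> meas.py <<'E'
from scipy.optimize import least_squares
from scipy.ndimage import median_filter
def center(P,img,c0,excl=(),z=.078):
    """fixed-radius circle on far-side dial edge (sub-pixel, half level)"""
    eye=np.array(P['eye'])[:2]; ctr=np.array(c0,float); n=720
    th=np.arange(n)*360/n
    for it in range(4):
        rs=np.linspace(.052,.068,65); t=np.radians(th)
        X=np.stack([ctr[0]+rs[:,None]*np.cos(t),ctr[1]+rs[:,None]*np.sin(t),np.full((65,n),z)],-1).reshape(-1,3)
        uv=proj(P,X).reshape(65,n,2).astype(np.float32)
        g=cv2.remap(cv2.cvtColor(img,cv2.COLOR_RGB2GRAY),uv[...,0],uv[...,1],cv2.INTER_CUBIC).astype(float)
        far=np.degrees(np.arctan2(*(ctr-eye)[::-1]))
        pts=[]
        for i in range(n):
            d=(th[i]-far+180)%360-180
            if abs(d)>95 or any(abs((th[i]-e+180)%360-180)<w for e,w in excl): continue
            col=g[:,i]; 
            if col[:8].mean()>80 or col[-8:].mean()<110: continue
            h=(col[:8].mean()+col[-8:].mean())/2
            j=np.argmax(col>h); 
            r=rs[j-1]+(h-col[j-1])/(col[j]-col[j-1])*(rs[1]-rs[0])
            pts.append((ctr[0]+r*np.cos(t[i]),ctr[1]+r*np.sin(t[i])))
        p=np.array(pts)
        s=least_squares(lambda c:np.hypot(*(p-c).T)-.06,ctr,loss='soft_l1',f_scale=.0005); ctr=s.x
    return ctr,len(p),np.std(s.fun)
def both(P,img,ctr,iwin,twin):
    a=np.median(polar(P,img,ctr,.078,.032,.056),0); b=np.median(polar(P,img,ctr,.076,.064,.078),0)
    s=a-median_filter(a,161,mode='wrap'); t=median_filter(b,161,mode='wrap')-b
    th=np.arange(1440)/4
    s[abs((th-iwin+180)%360-180)>40]=0; t[abs((th-twin+180)%360-180)>20]=0
    return peak(s),peak(np.clip(t,0,None))
E
python3 - <<'E'
from meas import *
C=[]
for n in("scene","side"):
    A=np.load(f"a_{n}.npz")
    c,k,sd=center(A,A['p'],(.515,.0415),excl=[(0,35),(180,8)])
    print(n,c,k,sd); C.append(c)
    print(both(A,A['p'],c,180,317))
E
```

```text
scene [0.51785642 0.04037005] 349 0.0002480577335722481
((np.float64(177.31626590241856), np.float64(85.0)), (np.float64(317.65249533098154), np.float64(51.0)))
side [0.51387707 0.0425765 ] 234 0.00025139365665338795
((np.float64(182.3720582623076), np.float64(81.0)), (np.float64(316.82136877354543), np.float64(53.0)))
```

View pics/btn_scene.png

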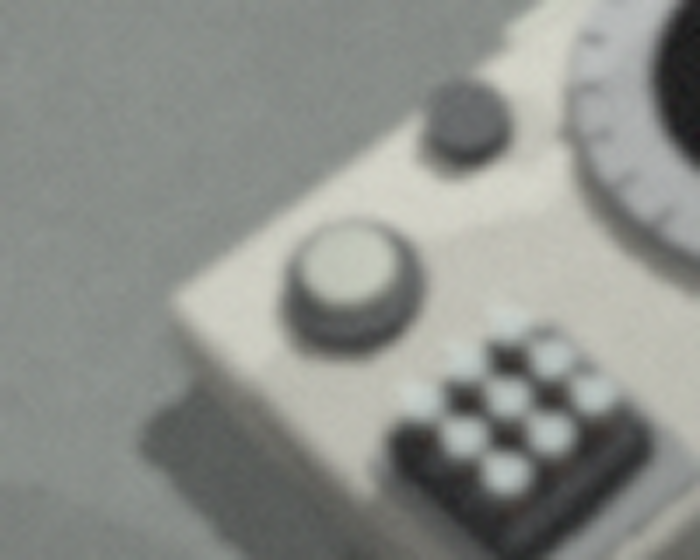

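View pics/btn_side.png

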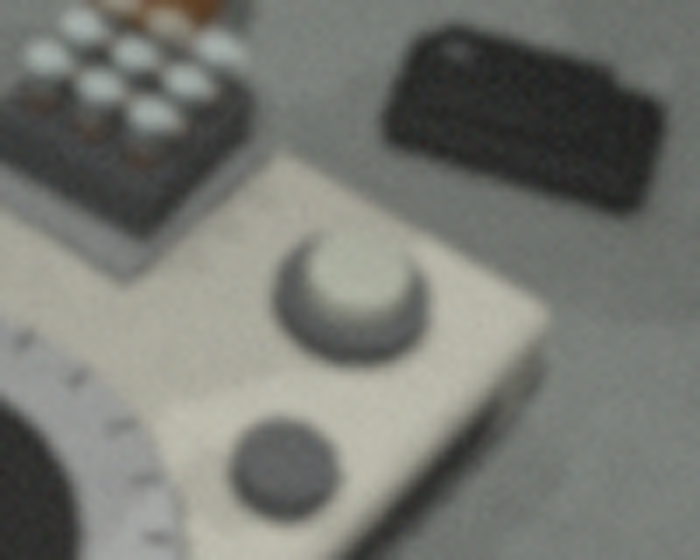

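Both button views show a white cap on a grey housing: centre at (166,198) in the scene view and (347,189) in the side view. The index angle differs between cameras through centre bias, so I'll fit the lines directly.

```bash
cat >> meas.py <<'E'
def linepts(P,img,ctr,ang,z,r0,r1,sign,win=.009):
    """subpixel centroid across a radial line at several radii -> world pts"""
    g=cv2.cvtColor(img,cv2.COLOR_RGB2GRAY); a=np.radians(ang); u=np.array([np.cos(a),np.sin(a)]); v=np.array([-u[1],u[0]])
    t=np.linspace(-win,win,73); out=[]
    for r in np.linspace(r0,r1,12):
        xy=ctr+r*u+t[:,None]*v
        uv=proj(P,np.c_[xy,np.full(len(t),z)]).astype(np.float32)
        s=sign*cv2.remap(g,uv[None,:,0],uv[None,:,1],cv2.INTER_CUBIC)[0].astype(float)
        s=s-np.median(s); s=np.clip(s-.3*s.max(),0,None)
        out.append(ctr+r*u+v*(s*t).sum()/s.sum())
    out=np.array(out); m=out.mean(0); d=np.linalg.svd(out-m)[2][0]; d*=np.sign(d@u)
    # angle, signed offset of line from ctr (positive = ccw side)
    n=np.array([-d[1],d[0]]); return np.degrees(np.arctan2(d[1],d[0]))%360,(m-ctr)@n*1000,out
E
python3 - <<'E'
from meas import *
for n,c in(("scene",(.5179,.0404)),("side",(.5139,.0426))):
    A=np.load(f"a_{n}.npz"); c=np.array(c)
    i=linepts(A,A['p'],c,180,.078,.03,.055,1); t=linepts(A,A['p'],c,317,.076,.066,.086,-1)
    # intersection of both lines
    d=lambda a:np.array([np.cos(np.radians(a)),np.sin(np.radians(a))])
    s=np.linalg.solve(np.c_[d(i[0]),-d(t[0])],t[2].mean(0)-i[2].mean(0))
    print(n,i[:2],t[:2],'X',i[2].mean(0)+s[0]*d(i[0]))
E
```

```text
scene (np.float64(179.53389016659156), np.float64(-1.6410418412745027)) (np.float64(315.07018467103967), np.float64(3.1086819395903404)) X [0.52067928 0.04201849]
side (np.float64(180.12101662510128), np.float64(1.7096341741680183)) (np.float64(317.71688881245706), np.float64(-1.1514178897511191)) X [0.51406819 0.04089072]
```

```bash
python3 - <<'E'
from h import *
S,D=np.load("a_scene.npz"),np.load("a_side.npz")
for z in(.07,.076,.08,.085,.09,.095): print(z,ray(S,(166,198.4),z)[0].round(4),ray(D,(347.7,189.9),z)[0].round(4))
for n,A,uv in(("s",S,(166,198)),("d",D,(347,191))):
    K,Rm,e=cam(A); u,v=uv; dd=A['d'][v-1:v+2,u-1:u+2]; z=np.median(dd); print(n,e+Rm@(np.linalg.inv(K)@[u,v,1])*z)
E
```

```text
0.07 [ 0.4475 -0.1262  0.07  ] [ 0.4539 -0.1457  0.07  ]
0.076 [ 0.451  -0.1282  0.076 ] [ 0.4522 -0.14    0.076 ]
0.08 [ 0.4533 -0.1295  0.08  ] [ 0.451  -0.1362  0.08  ]
0.085 [ 0.4562 -0.1311  0.085 ] [ 0.4495 -0.1315  0.085 ]
0.09 [ 0.4591 -0.1328  0.09  ] [ 0.448  -0.1267  0.09  ]
0.095 [ 0.462  -0.1344  0.095 ] [ 0.4465 -0.122   0.095 ]
s [ 0.45388951 -0.1295073   0.08245648]
d [ 0.44999864 -0.13051811  0.08182983]
```

```bash
python3 -m jog '3 -4 0 0 0; 6 -8 0 0 0; 9 -12 0 0 0; 12 -16 0 0 0; 14 -20 0 0 0; 16 -24 0 0 0; 18 -28 0 0 0; 20 -32 0 0 0' 30
```

```text
clock: 0.82
ee_pos: [0.2582, -0.318, 0.2136]
tool_rot: [-3.139, -0.0, 0.227]
contact_force: [0.0, -0.3, 0.8]
width: 0.0473
```

```bash
python3 -m jog '4 -3 0 -.12 0; 8 -6 0 -.24 0; 12 -9 0 -.36 0; 16 -12 0 -.48 0; 20 -15 0 -.6 0; 24 -18 0 -.72 0; 28 -21 0 -.84 0; 32 -24.2 0 -.96 0'
```

```text
clock: 1.48
ee_pos: [0.4724, -0.0618, 0.214]
tool_rot: [-3.141, -0.002, 1.194]
contact_force: [-0.0, 0.0, -0.2]
width: 0.0009
```

```bash
cat > go.py <<'E'
import sys,numpy as np
from bench import r
from scipy.spatial.transform import Rotation as R
o=r.get_obs(); T=R.from_euler('xyz',o['tool_rot'])
tgt=np.array([float(v) for v in sys.argv[1:4]]); yaw=float(sys.argv[4])
d=T.inv().apply(tgt-o['ee_pos'])*100
print('cm',d.round(2),'turn',round(-(yaw-o['tool_rot'][2]+np.pi)%(2*np.pi)-np.pi if 0 else -(((yaw-o['tool_rot'][2])+np.pi)%(2*np.pi)-np.pi),3),'q6',o['q'][5],'pos',o['ee_pos'].round(4),'yaw',o['tool_rot'][2].round(3),'F',o['contact_force'].round(1),'t',round(o['clock'],2))
E
python3 go.py .558 0 .2 1.571
```

```text
cm [8.9  5.69 1.41] turn -0.377 q6 0.13287630219034915 pos [ 0.4724 -0.0618  0.214 ] yaw 1.194 F [-0.   0.  -0.2] t 1.48
```

```bash
python3 -m jog '3 2 0 -.12 0; 6 4 1 -.25 0; 8.9 5.7 2 -.38 0; 8.9 5.7 4 -.38 0; 8.9 5.7 6 -.38 0; 8.9 5.7 8 -.38 0; 8.9 5.7 8 -.38 0; 8.9 5.7 8 -.38 0'; python3 go.py .558 0.005 .088 1.571
python3 - <<'E'
from bench import optics
import cv2
for n in("scene","side"):
    p,d=optics.read_camera(n); c=(p[100:260,120:330] if n=='scene' else p[140:320,180:410]); cv2.imwrite(f"pics/c_{n}.png",cv2.resize(c[:,:,::-1],None,fx=3,fy=3,interpolation=cv2.INTER_CUBIC))
E
```

```text
clock: 2.15
ee_pos: [0.557, 0.0003, 0.1327]
tool_rot: [-3.138, -0.002, 1.574]
contact_force: [0.1, -0.4, 0.7]
width: 0.0002
cm [0.46 0.12 4.47] turn 0.003 q6 -0.10049127480071172 pos [5.570e-01 3.000e-04 1.327e-01] yaw 1.574 F [ 0.1 -0.4  0.7] t 2.15
```

View pics/c_scene.png

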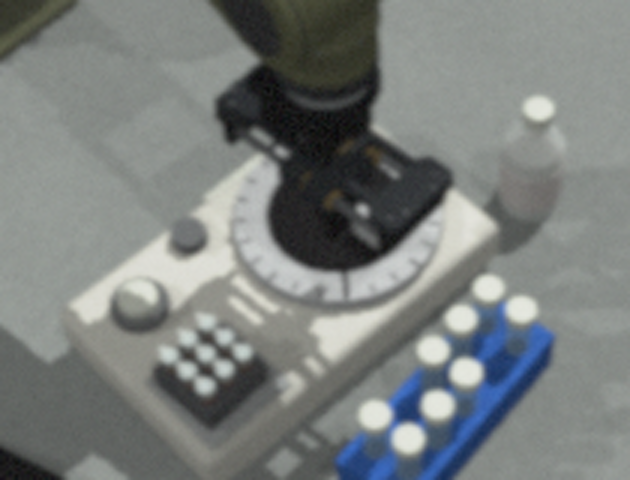

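View pics/c_side.png

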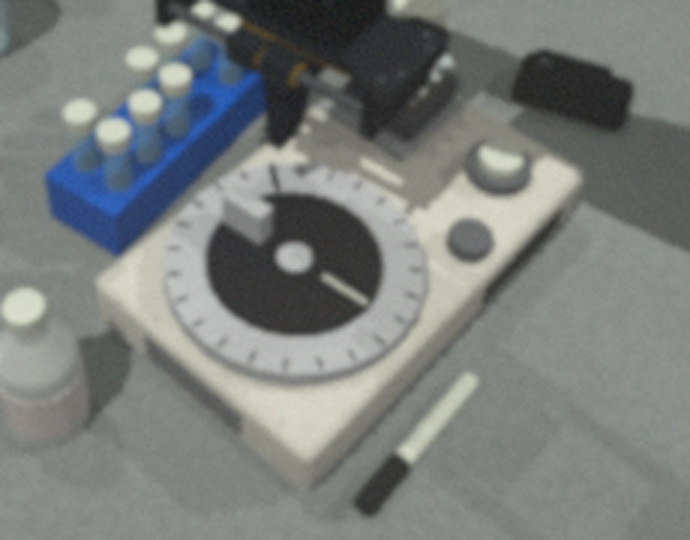

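The side crop shows the closed fingers at about (285,125), on the clockwise side of the lug at (247,212) and clear of everything. Next I'll go down and make contact.

```bash
python3 -m jog '0 0 2 0 0; 0 0 4 0 0; 0 .1 4.4 0 0; .5 .1 4.4 0 0; 1 .1 4.4 0 0; 1.5 .1 4.4 0 0; 1.8 .1 4.4 0 0; 1.8 .1 4.4 0 0'; python3 go.py .558 0.024 .088 1.571
```

```text
clock: 2.92
ee_pos: [0.5606, 0.0188, 0.0929]
tool_rot: [3.138, -0.002, 1.574]
contact_force: [-0.1, -0.8, 0.2]
width: 0.0003
cm [ 0.52 -0.26  0.49] turn 0.003 q6 -0.06776343998013086 pos [0.5606 0.0188 0.0929] yaw 1.574 F [-0.1 -0.8  0.2] t 2.92
```

```bash
python3 -m jog '0 -.2 .4 0 0; 0 -.2 .4 0 0; 0 -.2 .4 0 0; 0 -.2 .4 0 0'; python3 go.py .558 0.024 .088 1.571
```

```text
clock: 3.25
ee_pos: [0.5585, 0.0187, 0.0887]
tool_rot: [3.138, -0.002, 1.574]
contact_force: [0.2, -0.4, 0.5]
width: 0.0003
cm [ 0.53 -0.05  0.08] turn 0.003 q6 -0.06802200279535002 pos [0.5585 0.0187 0.0887] yaw 1.574 F [ 0.2 -0.4  0.5] t 3.25
```

```bash
python3 -m jog '.3 0 0 0 0; .5 0 0 0 0; .5 0 0 0 0'; cat > arc.py <<'E'
import numpy as np
from bench import r
C=np.array([.516,.0413]); o=r.get_obs(); p=o['ee_pos'][:2]-C; y=o['tool_rot'][2]; print('pos',o['ee_pos'].round(4),'yaw',y.round(3),'F',o['contact_force'].round(1))
for D in np.arange(1,9)*.11:
    c,s=np.cos(D),np.sin(D); d=np.array([[c,-s],[s,c]])@p-p
    print(round(D,2),'x %.2f y %.2f'%(100*(d@[np.cos(y),np.sin(y)]),100*(d@[np.sin(y),-np.cos(y)])))
E
python3 arc.py
```

```text
clock: 3.5
ee_pos: [0.5587, 0.0236, 0.0888]
tool_rot: [3.137, -0.001, 1.575]
contact_force: [0.1, -0.9, -0.6]
width: 0.0006
pos [0.5587 0.0236 0.0888] yaw 1.575 F [ 0.1 -0.9 -0.6]
0.11 x 0.48 y 0.17
0.22 x 0.97 y 0.29
0.33 x 1.48 y 0.35
0.44 x 1.99 y 0.35
0.55 x 2.49 y 0.30
0.66 x 2.99 y 0.20
0.77 x 3.47 y 0.04
0.88 x 3.94 y -0.18
```

```bash
python3 -m jog '.48 .17 0 -.11 0; .97 .29 0 -.22 0; 1.48 .35 0 -.33 0; 1.99 .35 0 -.44 0; 2.49 .3 0 -.55 0; 2.99 .2 0 -.66 0; 3.47 .04 0 -.77 0; 3.47 .04 0 -.77 0'; python3 arc.py
python3 - <<'E'
from bench import optics
import cv2
for n in("scene","side"):
    p,d=optics.read_camera(n); c=(p[100:260,120:330] if n=='scene' else p[140:320,180:410]); cv2.imwrite(f"pics/d_{n}.png",cv2.resize(c[:,:,::-1],None,fx=3,fy=3,interpolation=cv2.INTER_CUBIC))
E
```

```text
clock: 4.17
ee_pos: [0.5589, 0.0588, 0.0888]
tool_rot: [3.138, 0.002, 2.347]
contact_force: [-0.2, -0.3, -0.9]
width: 0.0004
pos [0.5589 0.0588 0.0888] yaw 2.347 F [-0.2 -0.3 -0.9]
0.11 x 0.48 y 0.17
0.22 x 0.98 y 0.28
0.33 x 1.48 y 0.34
0.44 x 1.99 y 0.34
0.55 x 2.50 y 0.28
0.66 x 3.00 y 0.17
0.77 x 3.48 y 0.01
0.88 x 3.94 y -0.21
```

View pics/d_side.png

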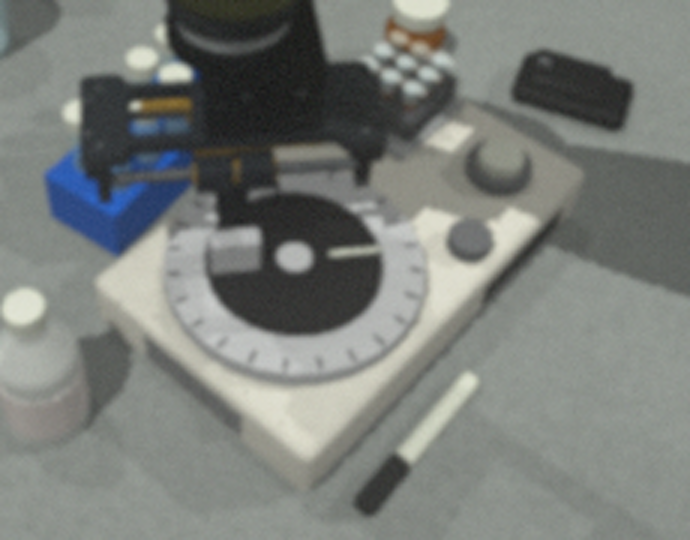

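View pics/d_scene.png

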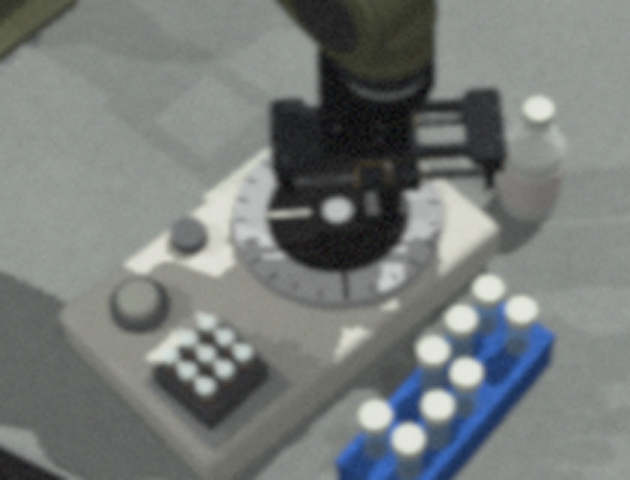

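The side crop shows the index now at (355,252) and the dial turned about 40°. The fingers are behind the lug and clear of the bottle and rack. I'll continue.

```bash
python3 -m jog '.48 .17 0 -.11 0; .98 .28 0 -.22 0; 1.48 .34 0 -.33 0; 1.99 .34 0 -.44 0; 2.5 .28 0 -.55 0; 3 .17 0 -.66 0; 3.48 .01 0 -.77 0; 3.48 .01 0 -.77 0'; python3 arc.py
python3 - <<'E'
from bench import optics
import cv2,numpy as np
from meas import *
for n in("scene","side"):
    p,d=optics.read_camera(n); c=(p[100:260,120:330] if n=='scene' else p[140:320,180:410]); cv2.imwrite(f"pics/e_{n}.png",cv2.resize(c[:,:,::-1],None,fx=3,fy=3,interpolation=cv2.INTER_CUBIC))
E
```

```text
clock: 4.93
ee_pos: [0.5346, 0.0839, 0.0889]
tool_rot: [3.139, 0.004, 3.112]
contact_force: [0.1, 0.2, -0.3]
width: 0.0003
pos [0.5346 0.0839 0.0889] yaw 3.112 F [ 0.1  0.2 -0.3]
0.11 x 0.48 y 0.16
0.22 x 0.98 y 0.27
0.33 x 1.49 y 0.33
0.44 x 2.00 y 0.32
0.55 x 2.51 y 0.27
0.66 x 3.01 y 0.15
0.77 x 3.49 y -0.01
0.88 x 3.95 y -0.23
```

View pics/e_side.png

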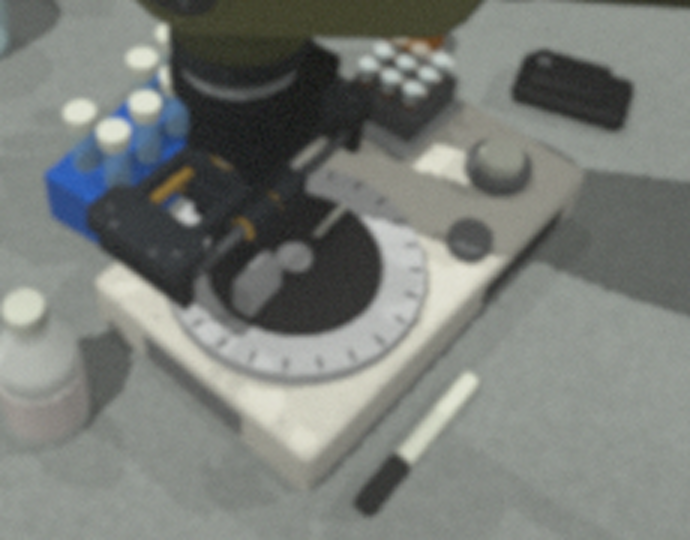

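View pics/e_scene.png

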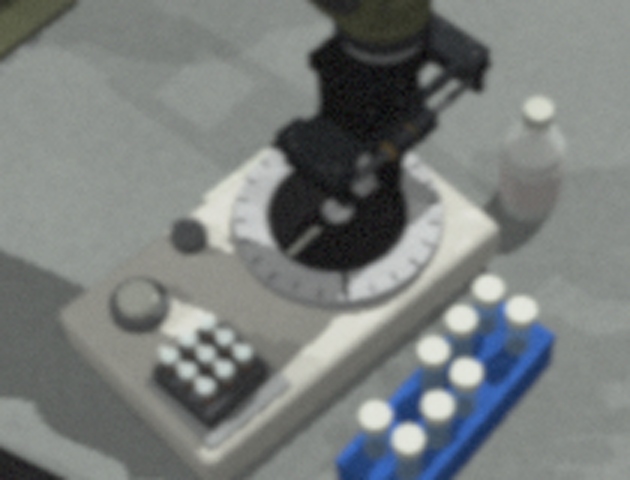

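The index is at (305,238) in the scene crop and the target line at (347,285). I'll measure the remaining angle from the scene camera.

```bash
cat > rem.py <<'E'
import sys
from meas import *
from bench import optics
def run(n,ig,c=(.516,.0413),save=None):
    P=optics.camera_params(n); p,_=optics.read_camera(n); c=np.array(c)
    i0=ig
    for k in range(3): 
        i=linepts(P,p,c,i0,.078,.032,.055,1,.012 if k==0 else .008); i0=np.degrees(np.arctan2(*(i[2].mean(0)-c)[::-1]))
    A=np.load(f"a_{n}.npz"); t=linepts(A,A['p'],c,316.8,.076,.066,.086,-1)
    pa=lambda q:np.degrees(np.arctan2(*(q.mean(0)-c)[::-1]))%360
    print(n,'index dir %.1f pos %.1f | target dir %.1f pos %.1f'%(i[0],pa(i[2]),t[0],pa(t[2])))
    if save:
        im=rect(P,p,c,.1,.078,3000); cv2.imwrite(f"pics/{save}_{n}.png",im[:,:,::-1])
if __name__=='__main__':
    run(sys.argv[1],float(sys.argv[2]),save=sys.argv[3])
E
python3 rem.py scene 264 f; 
```

```text
scene index dir 271.4 pos 269.6 | target dir 315.5 pos 317.9
```

View pics/f_scene.png

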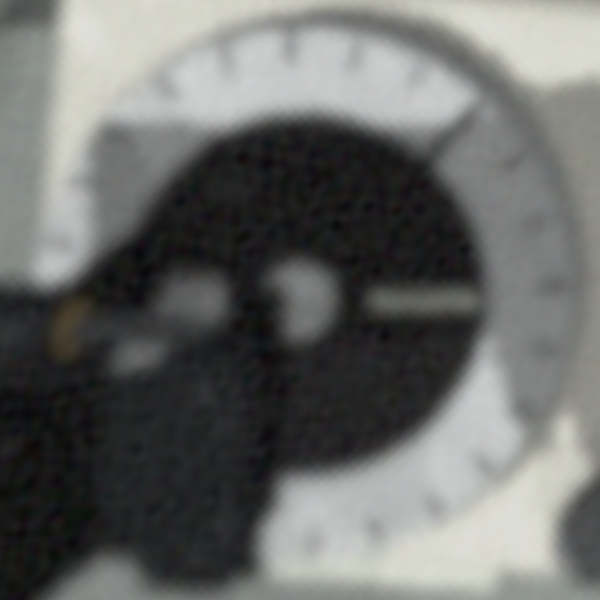

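The index is at about 270° and the target at about 317°, so about 0.82 rad is left. I'll push 0.66, then creep.

```bash
python3 -m jog '.48 .16 0 -.11 0; .98 .27 0 -.22 0; 1.49 .33 0 -.33 0; 2 .32 0 -.44 0; 2.51 .27 0 -.55 0; 3.01 .15 0 -.66 0; 3.01 .15 0 -.66 0'; python3 rem.py scene 308 g; python3 rem.py side 308 g;python3 arc.py|head -2
```

```text
clock: 5.67
ee_pos: [0.5046, 0.0861, 0.0888]
tool_rot: [-3.141, 0.005, -2.516]
contact_force: [0.9, 0.6, 0.9]
width: 0.0005
scene index dir 308.1 pos 308.2 | target dir 315.5 pos 317.9
side index dir 340.8 pos 304.0 | target dir 317.7 pos 316.5
pos [0.5048 0.0858 0.0888] yaw -2.519 F [0.2 0.6 0.1]
0.11 x 0.48 y 0.16
```

View pics/g_scene.png

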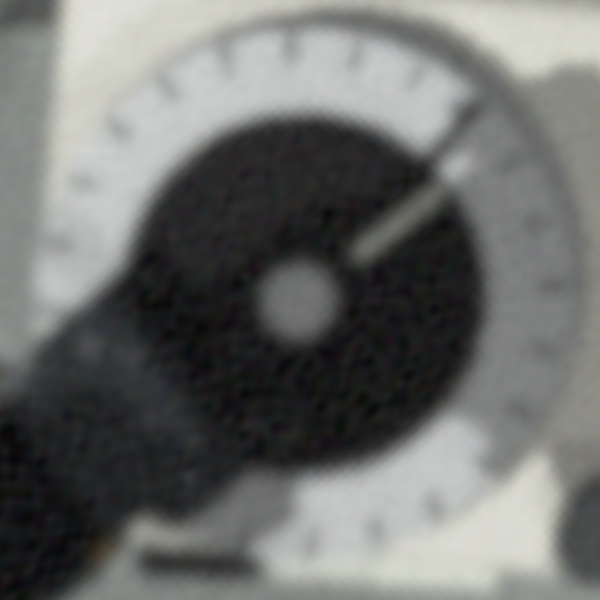

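View pics/g_side.png

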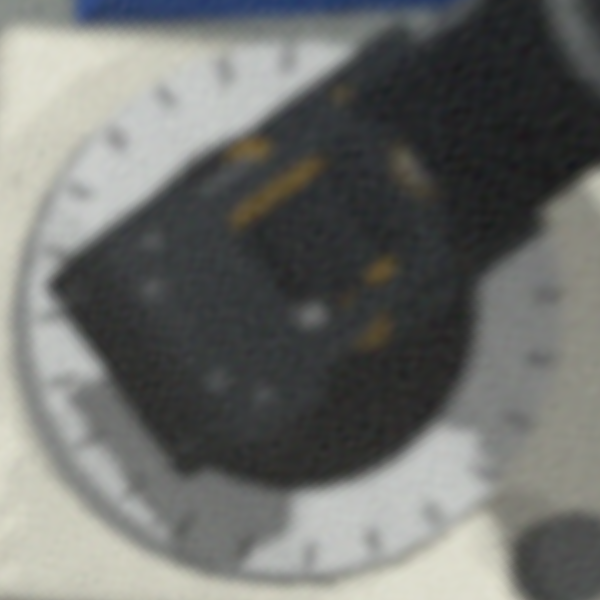

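The side view is blocked by the gripper. The scene view shows the index end at (440,190) and the target's inner end at (435,160), so about 9° are left.

```bash
python3 -m jog '.24 .09 0 -.055 0; .48 .16 0 -.11 0; .48 .16 0 -.11 0; .48 .16 0 -.11 0'; cat > al.py <<'E'
# index line extrapolated to the ring vs target line, local to scene image
import sys
from meas import *
from bench import optics,r
n=sys.argv[1]; ig=float(sys.argv[2]); P=optics.camera_params(n); p,_=optics.read_camera(n); c=np.array([.516,.0413])
np.savez(f"l_{n}.npz",p=p)
i=linepts(P,p,c,ig,.078,.034,.055,1,.008)
A=np.load(f"a_{n}.npz"); t=linepts(A,A['p'],c,316.8,.076,.064,.086,-1)
d=np.array([np.cos(np.radians(i[0])),np.sin(np.radians(i[0]))]); nn=np.array([-d[1],d[0]]); m=i[2].mean(0)
print('index dir %.2f'%i[0],'target dir %.2f'%t[0],'target pts offset ccw of index line mm',((t[2]-m)@nn*1000).round(1))
for nm,q in(('index',i[2]),('target',t[2])): print(nm,(np.degrees(np.arctan2(*(q-c).T[::-1]))%360).round(1))
im=rect(P,p,(.55,.01),.05,.078,6000); cv2.imwrite(f"pics/{sys.argv[3]}.png",im[:,:,::-1])
E
python3 al.py scene 314 k1;python3 arc.py|head -2
```

```text
clock: 6.1
ee_pos: [0.5002, 0.0844, 0.0888]
tool_rot: [-3.14, 0.004, -2.413]
contact_force: [0.9, 2.5, -0.2]
width: 0.0006
index dir 313.11 target dir 315.79 target pts offset ccw of index line mm [4.7 4.8 5.1 5.3 5.4 5.5 5.5 5.7 5.8 5.7 5.6 5.8]
index [314.6 314.5 314.4 314.5 314.5 314.3 314.3 314.2 314.  314.  314.1 314.1]
target [318.1 318.1 318.1 318.2 318.1 318.1 318.  317.9 317.9 317.8 317.6 317.5]
pos [0.5002 0.0844 0.0887] yaw -2.412 F [ 1.3  1.  -0.6]
0.11 x 0.48 y 0.16
```

View pics/k1.png

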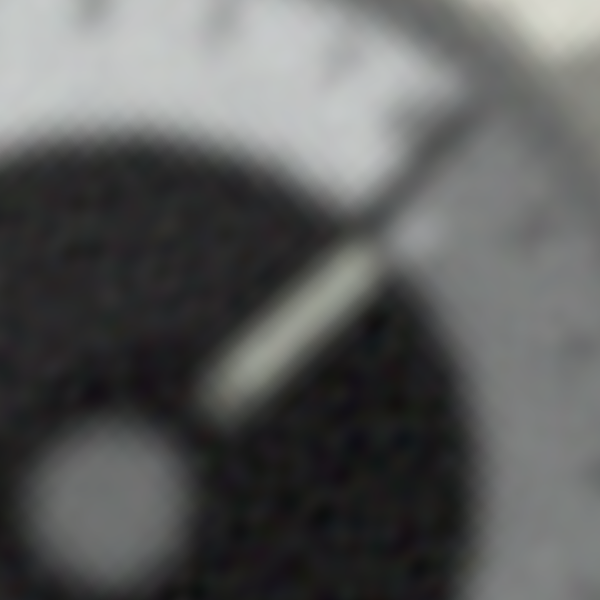

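The index end at (375,250) sits slightly clockwise of the target's inner end at (365,215), about 3.5° short. I'll push another 0.05 rad.

```bash
python3 -m jog '.12 .04 0 -.025 0; .23 .08 0 -.05 0; .23 .08 0 -.05 0; .23 .08 0 -.05 0'; python3 al.py scene 317 k2;python3 arc.py|head -2
```

```text
clock: 6.48
ee_pos: [0.498, 0.0835, 0.0888]
tool_rot: [-3.14, 0.004, -2.363]
contact_force: [0.0, 1.3, -0.1]
width: 0.0005
index dir 316.81 target dir 315.79 target pts offset ccw of index line mm [1.7 1.6 1.8 1.9 1.9 1.8 1.7 1.7 1.7 1.5 1.3 1.3]
index [316.8 316.7 316.7 316.5 316.3 316.2 316.3 316.5 316.8 316.9 316.7 316.6]
target [318.1 318.1 318.1 318.2 318.1 318.1 318.  317.9 317.9 317.8 317.6 317.5]
pos [0.498  0.0835 0.0888] yaw -2.363 F [1.1 1.9 0.2]
0.11 x 0.48 y 0.16
```

View pics/k2.png

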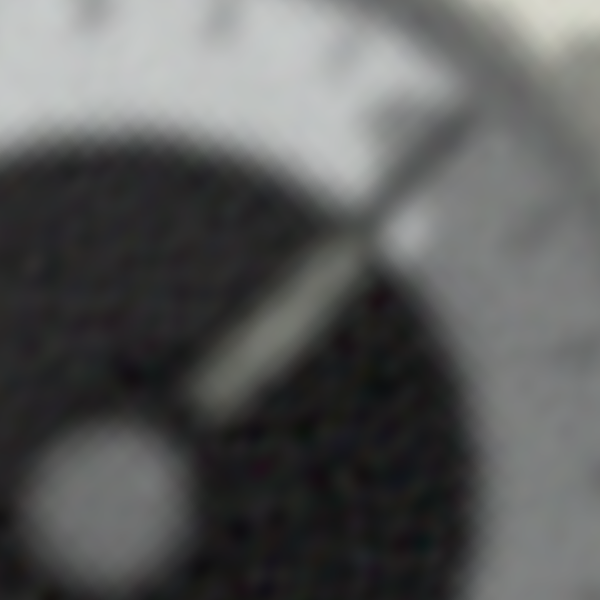

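```bash
python3 -m jog '-.7 0 0 0 0; -1.5 0 0 0 0; -1.5 0 -3 0 0; -1.5 0 -6 0 0; -1.5 0 -9 0 0; -1.5 0 -11 0 0; -1.5 0 -11 0 0'; python3 go.py .453 -.15 .2 -2.363
```

```text
clock: 7.12
ee_pos: [0.5118, 0.0943, 0.2049]
tool_rot: [-3.134, 0.011, -2.363]
contact_force: [0.5, -0.1, 1.3]
width: 0.0002
cm [ 21.35 -13.26   0.36] turn -0.0 q6 -2.2709064702765858 pos [0.5118 0.0943 0.2049] yaw -2.363 F [ 0.5 -0.1  1.3] t 7.12
```

```bash
python3 -m jog '3 -2 0 0 0; 6 -4 0 0 0; 9 -6 0 0 0; 12 -8 0 0 0; 15 -10 0 0 0; 18 -12 0 0 0; 21.3 -13.3 0 0 0; 21.3 -13.3 0 0 0'; python3 al.py scene 317 m1; python3 al.py side 317 m2
```

```text
clock: 7.78
ee_pos: [0.4516, -0.1542, 0.2023]
tool_rot: [-3.134, 0.008, -2.369]
contact_force: [0.6, 0.4, 0.1]
width: 0.0004
index dir 315.89 target dir 315.79 target pts offset ccw of index line mm [1.5 1.5 1.6 1.8 1.8 1.8 1.7 1.7 1.8 1.6 1.4 1.4]
index [317.7 317.7 317.6 317.4 317.2 317.1 317.1 317.2 317.2 317.2 317.  316.9]
target [318.1 318.1 318.1 318.2 318.1 318.1 318.  317.9 317.9 317.8 317.6 317.5]
index dir 316.51 target dir 317.67 target pts offset ccw of index line mm [1.1 1.1 1.2 1.1 1.2 1.3 1.3 1.4 1.5 1.5 1.4 1.4]
index [314.4 314.5 314.6 314.5 314.6 314.8 314.8 314.9 315.1 315.2 315.2 315. ]
target [316.3 316.3 316.4 316.4 316.4 316.5 316.5 316.6 316.6 316.6 316.6 316.6]
```

View pics/m1.png

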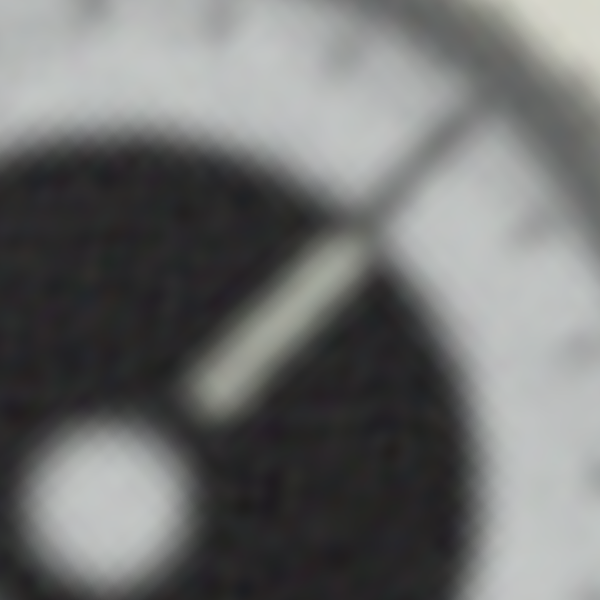

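View pics/m2.png

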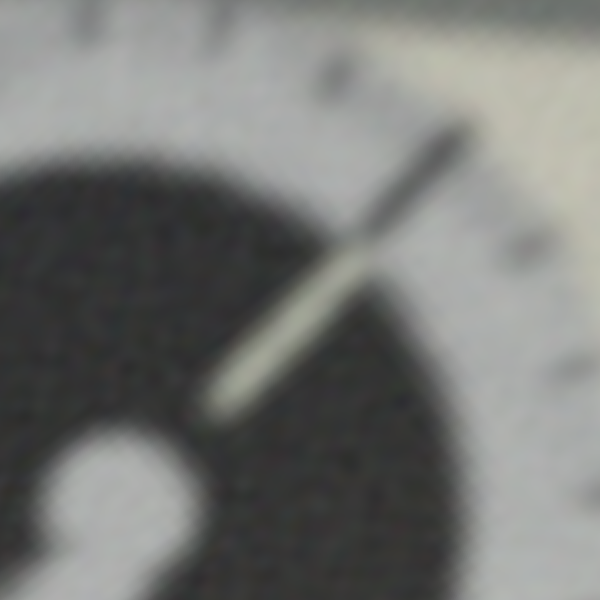

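Both cameras show the index 1.3–1.6 mm clockwise of the long line, about 1.1° short. In m1 the line ends are at (345,240) and (375,215). I'll go back for one fine nudge of about 0.02 rad.

```bash
python3 -m jog '-3 2 0 0 0; -6 4 0 0 0; -9 6 0 0 0; -12 8 0 0 0; -15 10 0 0 0; -18 12 0 0 0; -21.3 13.3 0 0 0; -21.3 13.3 0 0 0'; python3 go.py .510 .0955 .0888 -2.363
```

```text
clock: 8.55
ee_pos: [0.5128, 0.0998, 0.2034]
tool_rot: [-3.137, 0.012, -2.359]
contact_force: [-0.9, -0.1, 0.1]
width: 0.0005
cm [ 0.64 -0.06 11.45] turn 0.004 q6 -2.2673986689576027 pos [0.5128 0.0998 0.2034] yaw -2.359 F [-0.9 -0.1  0.1] t 8.55
```

```bash
python3 -m jog '.2 0 2 0 0; .2 0 4 0 0; .2 0 6 0 0; .2 0 8 0 0; .2 0 10 0 0; .2 0 11.4 0 0; .2 0 11.4 0 0; .2 0 11.4 0 0'; python3 go.py .4972 .0831 .0888 -2.343
```

```text
clock: 9.22
ee_pos: [0.5116, 0.0999, 0.0882]
tool_rot: [-3.139, 0.01, -2.357]
contact_force: [0.7, -0.7, 0.8]
width: 0.0003
cm [ 2.2  -0.17 -0.09] turn -0.014 q6 -2.2696099052125396 pos [0.5116 0.0999 0.0882] yaw -2.357 F [ 0.7 -0.7  0.8] t 9.22
```

```bash
python3 -m jog '.6 -.1 0 0 0; 1.2 -.17 0 -.014 0; 1.7 -.17 0 -.014 0; 1.9 -.17 0 -.014 0; 2.0 -.17 0 -.014 0; 2.0 -.17 0 -.014 0; 2.0 -.17 0 -.014 0'; python3 go.py .4972 .0831 .0888 -2.343; python3 al.py scene 317 n1
```

```text
clock: 9.8
ee_pos: [0.4988, 0.0845, 0.0883]
tool_rot: [-3.138, 0.01, -2.344]
contact_force: [0.2, 0.1, -0.2]
width: 0.0004
cm [ 0.21  0.02 -0.05] turn -0.001 q6 -2.3119167194433126 pos [0.4988 0.0845 0.0883] yaw -2.344 F [ 0.2  0.1 -0.2] t 9.8
index dir 314.89 target dir 315.79 target pts offset ccw of index line mm [2.  2.  2.2 2.3 2.4 2.4 2.4 2.5 2.5 2.4 2.3 2.3]
index [317.3 317.6 317.6 317.4 317.2 317.  317.1 317.  316.8 316.7 316.7 316.5]
target [318.1 318.1 318.1 318.2 318.1 318.1 318.  317.9 317.9 317.8 317.6 317.5]
```

Almost touching. Final push of 2 mm, in small steps.

```bash
python3 -m jog '.05 0 0 0 0; .1 .01 0 0 0; .15 .01 0 0 0; .2 .02 0 0 0; .21 .02 0 0 0; .21 .02 0 0 0; .21 .02 0 0 0'; python3 go.py .4972 .0831 .0888 -2.343; python3 al.py scene 317 n2;python3 al.py scene 317 n2
```

```text
clock: 10.43
ee_pos: [0.4974, 0.0833, 0.0883]
tool_rot: [-3.138, 0.011, -2.343]
contact_force: [1.8, 1.1, -0.5]
width: 0.0004
cm [ 0.03 -0.   -0.05] turn -0.0 q6 -2.314473190619003 pos [0.4974 0.0833 0.0883] yaw -2.343 F [ 1.8  1.1 -0.5] t 10.43
index dir 317.26 target dir 315.79 target pts offset ccw of index line mm [ 0.4  0.3  0.4  0.5  0.5  0.4  0.3  0.3  0.3  0.1 -0.2 -0.2]
index [318.5 318.5 318.5 318.2 318.  317.9 317.8 317.7 317.9 318.  318.1 318.2]
target [318.1 318.1 318.1 318.2 318.1 318.1 318.  317.9 317.9 317.8 317.6 317.5]
index dir 318.32 target dir 315.79 target pts offset ccw of index line mm [-0.1 -0.2 -0.1 -0.1 -0.1 -0.2 -0.4 -0.4 -0.5 -0.7 -1.  -1.1]
index [318.1 318.2 318.5 318.4 318.2 318.1 317.9 317.8 318.1 318.3 318.4 318.4]
target [318.1 318.1 318.1 318.2 318.1 318.1 318.  317.9 317.9 317.8 317.6 317.5]
```

View pics/n2.png

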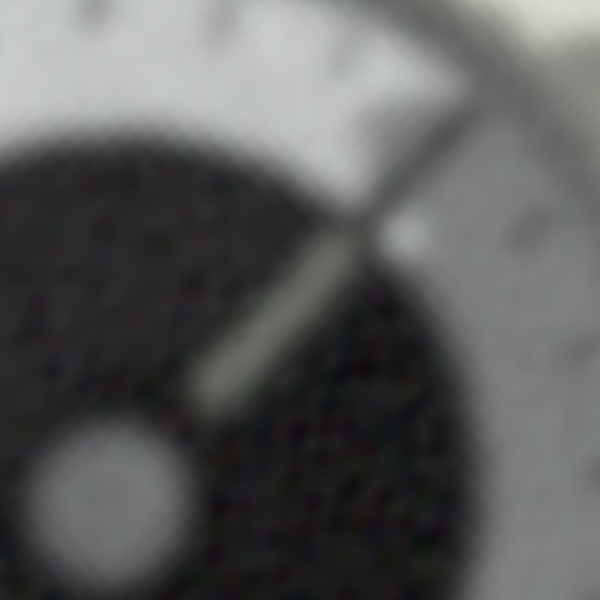

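The index and long line now agree to within about 0.4° (318.1° against 317.9°), and the push force is 2 N. I'll retreat and check from both cameras.

```bash
python3 -m jog '-.7 0 0 0 0; -1.5 0 0 0 0; -1.5 0 -3 0 0; -1.5 0 -6 0 0; -1.5 0 -9 0 0; -1.5 0 -11 0 0; -1.5 0 -11 0 0'; python3 -m jog '3 -2 0 0 0; 6 -4 0 0 0; 9 -6 0 0 0; 12 -8 0 0 0; 15 -10 0 0 0; 18 -12 0 0 0; 20 -13 0 0 0; 20 -13 0 0 0'; python3 al.py scene 317 o1; python3 al.py side 317 o2; python3 go.py .453 -.131 .11 -2.343
```

```text
clock: 11.12
ee_pos: [0.51, 0.094, 0.2045]
tool_rot: [-3.132, 0.017, -2.343]
contact_force: [1.2, -0.8, 0.6]
width: 0.0009
clock: 11.78
ee_pos: [0.4625, -0.143, 0.2009]
tool_rot: [-3.133, 0.015, -2.348]
contact_force: [-0.0, 1.5, 0.4]
width: 0.0006
index dir 318.36 target dir 315.79 target pts offset ccw of index line mm [-0.2 -0.3 -0.3 -0.2 -0.3 -0.4 -0.5 -0.6 -0.6 -0.9 -1.2 -1.2]
index [318.4 318.4 318.5 318.4 318.3 318.2 318.3 318.3 318.3 318.4 318.5 318.4]
target [318.1 318.1 318.1 318.2 318.1 318.1 318.  317.9 317.9 317.8 317.6 317.5]
index dir 317.67 target dir 317.67 target pts offset ccw of index line mm [-0.2 -0.2 -0.2 -0.2 -0.3 -0.2 -0.2 -0.2 -0.1 -0.2 -0.3 -0.3]
index [315.4 315.5 315.6 315.8 315.9 315.8 315.9 316.1 316.1 316.2 316.3 316.2]
target [316.3 316.3 316.4 316.4 316.4 316.5 316.5 316.6 316.6 316.6 316.6 316.6]
cm [0.22 1.45 9.1 ] turn -0.002 q6 -2.7830661802879546 pos [ 0.4633 -0.1402  0.2011] yaw -2.345 F [-1.   0.5 -0.9] t 11.88
```

View pics/o1.png

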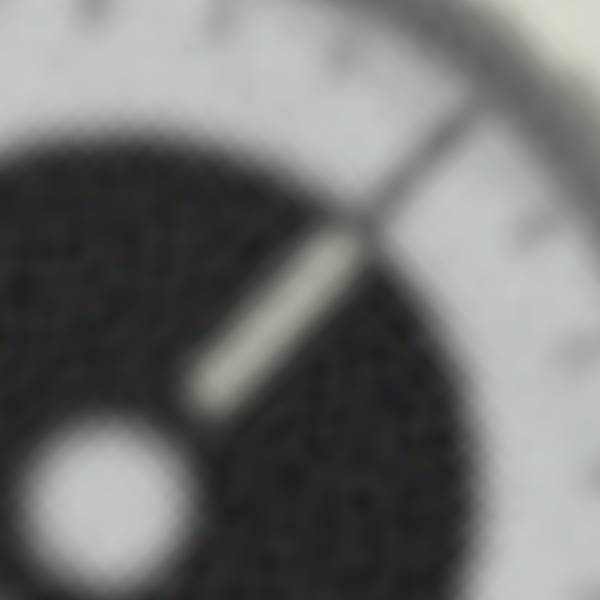

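View pics/o2.png

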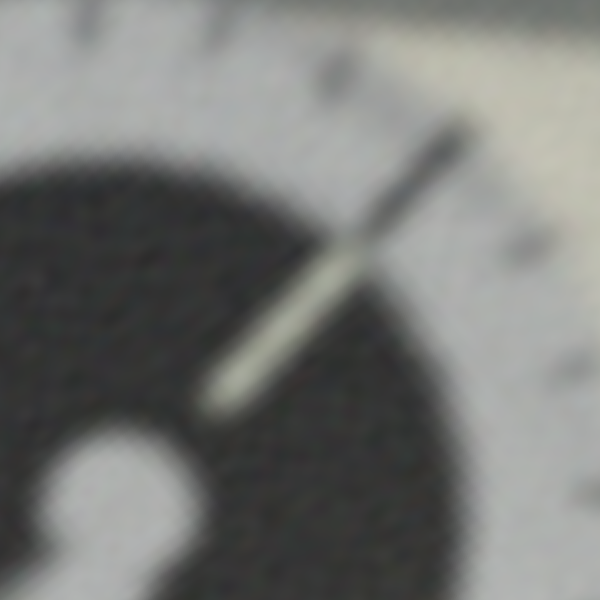

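The lines are collinear in both views: the side camera gives the same direction and a 0.2 mm offset, and the scene camera shows about 0.3°. Now the button, turning the wrist back a little because q6 is near its limit.

```bash
python3 -m jog '.1 .7 1 .1 0; .2 1.4 3 .2 0; .2 1.45 5 .3 0; .2 1.45 7 .4 0; .2 1.45 9 .5 0; .2 1.45 9.1 .5 0; .2 1.45 9.1 .5 0; .2 1.45 9.1 .5 0'; python3 go.py .4525 -.131 .090 -2.85
python3 - <<'E'
from bench import optics
import cv2
for n in("scene","side"):
    p,d=optics.read_camera(n); x,y=(166,190) if n=='scene' else (346,180); cv2.imwrite(f"pics/p_{n}.png",cv2.resize(p[y-50:y+50,x-60:x+60,::-1],None,fx=6,fy=6,interpolation=cv2.INTER_CUBIC))
E
```

```text
clock: 12.55
ee_pos: [0.4538, -0.1303, 0.1108]
tool_rot: [3.141, 0.019, -2.842]
contact_force: [0.8, 0.4, 0.6]
width: 0.0002
cm [ 0.19 -0.03  2.07] turn 0.008 q6 -2.2776399590164123 pos [ 0.4538 -0.1303  0.1108] yaw -2.842 F [0.8 0.4 0.6] t 12.55
```

View pics/p_scene.png

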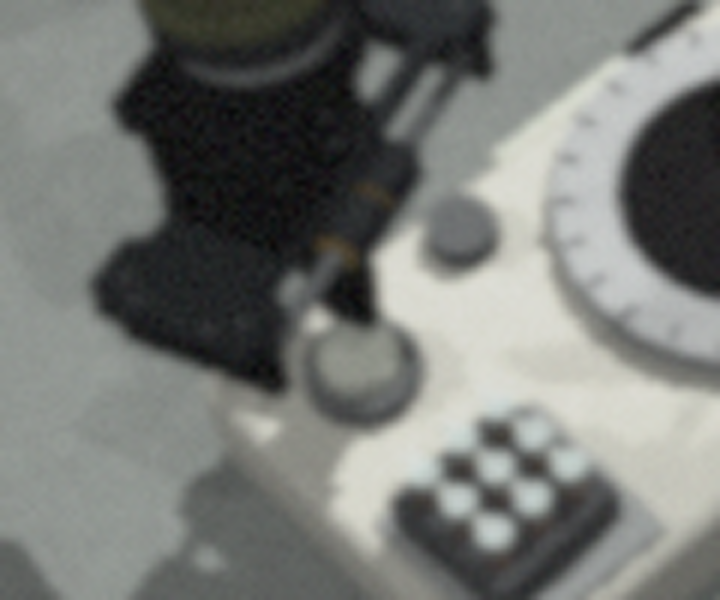

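View pics/p_side.png

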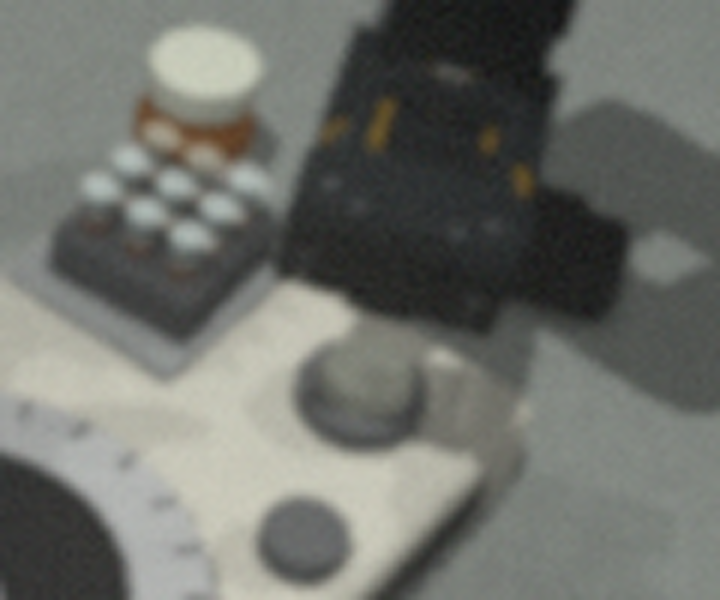

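The closed fingertip, at (358,315) in the scene crop, is directly above the button at (360,362), with nothing else near. I'll press in steps, watching the force.

```bash
python3 -m jog '.1 0 1 0 0; .1 0 2 0 0; .1 0 2.3 0 0; .1 0 2.6 0 0; .1 0 2.6 0 0; .1 0 2.6 0 0'; python3 go.py .4525 -.131 .078 -2.85
```

```text
clock: 13.15
ee_pos: [0.4537, -0.1311, 0.0853]
tool_rot: [3.142, 0.02, -2.843]
contact_force: [-0.5, -0.4, 0.8]
width: 0.0003
cm [0.13 0.04 0.73] turn 0.007 q6 -2.2785433287658665 pos [ 0.4537 -0.1311  0.0853] yaw -2.843 F [-0.5 -0.4  0.8] t 13.15
```

```bash
for i in 1; do python3 -m jog '0 0 .15 0 0; 0 0 .3 0 0; 0 0 .45 0 0; 0 0 .45 0 0'; done
```

```text
clock: 13.48
ee_pos: [0.4541, -0.1312, 0.0811]
tool_rot: [-3.141, 0.021, -2.843]
contact_force: [0.6, 0.0, 2.5]
width: 0.0005
```

```bash
python3 -m jog '0 0 .15 0 0; 0 0 .3 0 0; 0 0 .3 0 0'; python3 -m jog '0 0 .1 0 0; 0 0 .2 0 0; 0 0 .2 0 0'
```

```text
clock: 13.73
ee_pos: [0.4541, -0.1312, 0.0782]
tool_rot: [-3.141, 0.021, -2.843]
contact_force: [-1.3, 0.6, 3.2]
width: 0.0006
clock: 13.98
ee_pos: [0.4541, -0.1312, 0.0764]
tool_rot: [-3.141, 0.02, -2.843]
contact_force: [-3.2, 0.9, 4.8]
width: 0.0007
```

```bash
python3 -m jog '0 0 .1 0 0; 0 0 .1 0 0; 0 0 .1 0 0'; python3 -m jog '0 0 .1 0 0; 0 0 .1 0 0; 0 0 .1 0 0'
python3 - <<'E'
from bench import optics
import cv2
for n in("scene","side"):
    p,d=optics.read_camera(n); x,y=(166,190) if n=='scene' else (346,180); cv2.imwrite(f"pics/q_{n}.png",cv2.resize(p[y-50:y+50,x-60:x+60,::-1],None,fx=6,fy=6,interpolation=cv2.INTER_CUBIC))
E
```

```text
clock: 14.23
ee_pos: [0.4542, -0.1313, 0.0763]
tool_rot: [-3.141, 0.02, -2.843]
contact_force: [-3.6, 2.1, 9.2]
width: 0.0007
clock: 14.48
ee_pos: [0.4542, -0.1312, 0.0762]
tool_rot: [3.141, 0.019, -2.843]
contact_force: [-5.2, 1.7, 10.3]
width: 0.0002
```

View pics/q_scene.png

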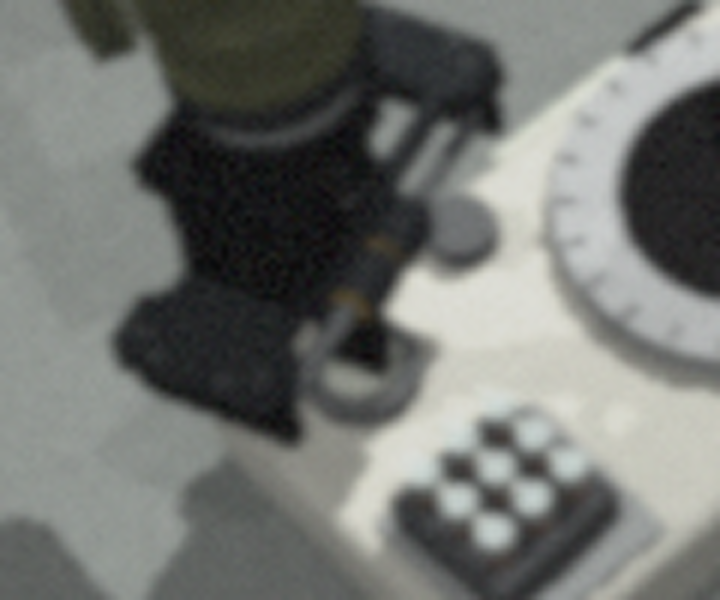

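View pics/q_side.png

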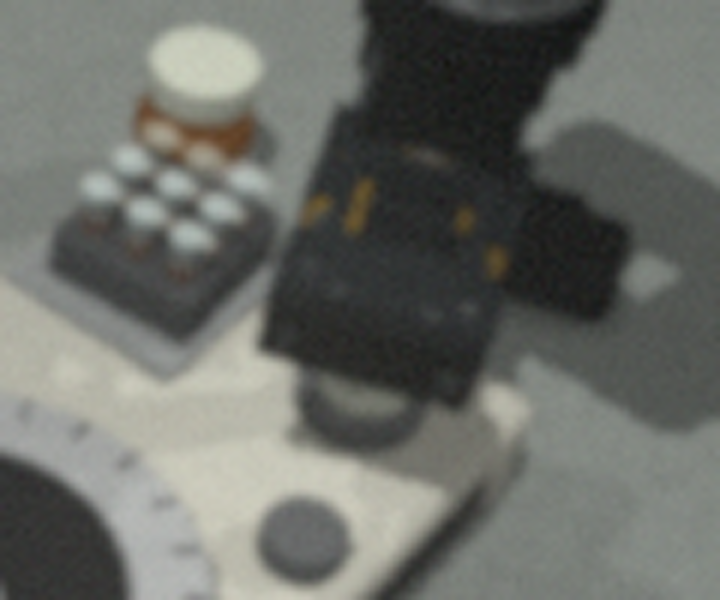

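```bash
python3 - <<'E'
from h import *
from bench import optics,r
e=r.get_obs()['ee_pos']
for n,(x,y) in(("scene",(166,190)),("side",(346,180))):
    P=optics.camera_params(n)
    for X in (e,[.452,-.130,.0825],[.452,-.130,.0765]): print(n,X,((proj(P,X)[0]-[x-60,y-50])*6).round(0))
E
```

```text
scene [ 0.4541863  -0.13124249  0.07623029] [360. 359.]
scene [0.452, -0.13, 0.0825] [356. 346.]
scene [0.452, -0.13, 0.0765] [358. 354.]
side [ 0.4541863  -0.13124249  0.07623029] [354. 370.]
side [0.452, -0.13, 0.0825] [361. 363.]
side [0.452, -0.13, 0.0765] [358. 374.]
```

```bash
python3 - <<'E'
from h import *
S,D=np.load("a_scene.npz"),np.load("a_side.npz")
z=.075
for us,ud in((166.5,346.1),(166.2,347.2)):
    a,b=ray(S,[(us,195),(us,205)],z)[:,:2]; c,d=ray(D,[(ud,185),(ud,200)],z)[:,:2]
    s=np.linalg.solve(np.c_[b-a,-(d-c)],c-a); print(a+s[0]*(b-a))
# same test on dial hub/disc: calibration offset per camera
for n in("scene","side"):
    A=np.load(f"a_{n}.npz"); x,y=(166,201) if n=="scene" else (346,193)
    im=rect(A,A['p'],(.452,-.130),.04,.0765,9000); cv2.imwrite(f"pics/rb_{n}.png",im[:,:,::-1])
a,b=[cv2.imread(f"pics/rb_{n}.png") for n in("scene","side")]
ab=np.hstack([cv2.resize(a,(390,390)),cv2.resize(b,(390,390))]); cv2.imwrite("pics/rb.png",ab)
E
```

```text
[ 0.44604304 -0.12203462]
[ 0.44148528 -0.11877278]
```

View pics/rb.png

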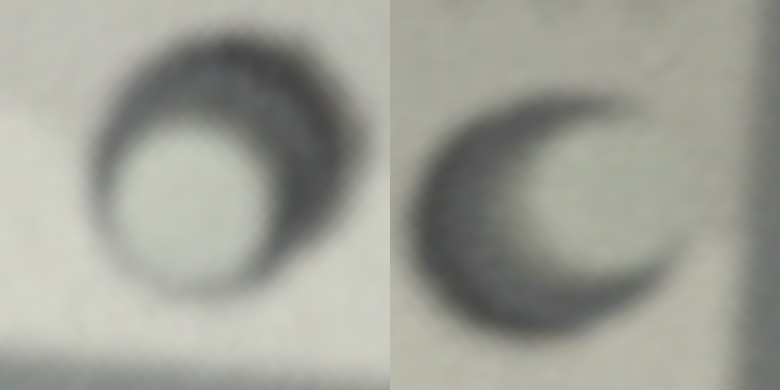

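By bias-corrected triangulation the button centre is about (0.4515, −0.130, 0.0825). So the tip is 2.8 mm off-centre and has gone 6.2 mm down to a hard stop. To rule out a corner resting on the rim, I'll ease up 1.5 mm without letting go, centre the tip, and press to the stop again.

```bash
python3 -m jog '0 0 -.15 0 0; .1 .1 -.15 0 0; .2 .17 -.15 0 0; .2 .17 -.15 0 0; .2 .17 -.15 0 0'; python3 -m jog '0 0 .1 0 0; 0 0 .2 0 0; 0 0 .2 0 0'; python3 -m jog '0 0 .1 0 0; 0 0 .15 0 0; 0 0 .15 0 0';python3 -m jog '0 0 .15 0 0; 0 0 .2 0 0; 0 0 .2 0 0'
```

```text
clock: 15.0
ee_pos: [0.4527, -0.1306, 0.0783]
tool_rot: [-3.14, 0.022, -2.843]
contact_force: [1.8, -0.8, 4.1]
width: 0.0004
clock: 15.25
ee_pos: [0.4528, -0.1306, 0.0764]
tool_rot: [-3.14, 0.021, -2.843]
contact_force: [0.8, -0.0, 6.2]
width: 0.0003
clock: 15.5
ee_pos: [0.4528, -0.1306, 0.0762]
tool_rot: [-3.141, 0.021, -2.843]
contact_force: [-3.6, 0.8, 12.8]
width: 0.0008
clock: 15.75
ee_pos: [0.4529, -0.1307, 0.0761]
tool_rot: [-3.141, 0.019, -2.843]
contact_force: [-4.6, 2.4, 16.7]
width: 0.0002
```

Same stop at z = 0.0762 with the tip nearer the centre and 17 N, so the button is fully down. Now I'll release and clear.

```bash
python3 -m jog '0 0 -1 0 0; 0 0 -3 0 0; 0 0 -6 0 0; 0 0 -9 0 0; 0 0 -12 0 0; 0 0 -12 0 0; 0 0 -12 0 0'; python3 -m jog '3 2 0 0 0; 6 4 0 0 0; 9 6 0 0 0; 12 8 0 0 0; 12 8 0 0 0; 12 8 0 0 0';python3 go.py .4525 -.131 .2 -2.85; python3 al.py scene 317 z1; python3 al.py side 317 z2
python3 - <<'E'
import numpy as np,cv2
p=np.load("l_scene.npz")['p'];a=np.load("a_scene.npz")['p'];q=np.load("l_side.npz")['p'];b=np.load("a_side.npz")['p']
f=lambda i,s:cv2.resize(i[s][:,:,::-1],(400,300),interpolation=cv2.INTER_CUBIC)
s=(slice(100,280),slice(90,330)); t=(slice(130,330),slice(180,420))
cv2.imwrite("pics/zz.png",np.vstack([np.hstack([f(a,s),f(p,s)]),np.hstack([f(b,t),f(q,t)])]))
E
```

```text
clock: 16.33
ee_pos: [0.4509, -0.1314, 0.1968]
tool_rot: [-3.141, 0.02, -2.843]
contact_force: [-0.6, -0.4, -0.4]
width: 0.0006
clock: 16.83
ee_pos: [0.3109, -0.0895, 0.1921]
tool_rot: [-3.142, 0.02, -2.843]
contact_force: [0.3, -0.6, 0.3]
width: 0.0006
cm [-12.32  -8.13  -0.54] turn 0.007 q6 -2.329434321340519 pos [ 0.3109 -0.0895  0.1921] yaw -2.843 F [ 0.3 -0.6  0.3] t 16.83
index dir 318.28 target dir 315.79 target pts offset ccw of index line mm [-0.2 -0.3 -0.2 -0.2 -0.2 -0.3 -0.5 -0.5 -0.6 -0.8 -1.1 -1.2]
index [318.5 318.4 318.4 318.4 318.4 318.2 318.3 318.4 318.3 318.4 318.4 318.3]
target [318.1 318.1 318.1 318.2 318.1 318.1 318.  317.9 317.9 317.8 317.6 317.5]
index dir 317.80 target dir 317.67 target pts offset ccw of index line mm [-0.2 -0.2 -0.2 -0.3 -0.3 -0.3 -0.3 -0.2 -0.2 -0.2 -0.3 -0.3]
index [315.3 315.5 315.7 315.6 315.7 315.8 315.9 316.1 316.2 316.2 316.3 316.2]
target [316.3 316.3 316.4 316.4 316.4 316.5 316.5 316.6 316.6 316.6 316.6 316.6]
```

View pics/zz.png

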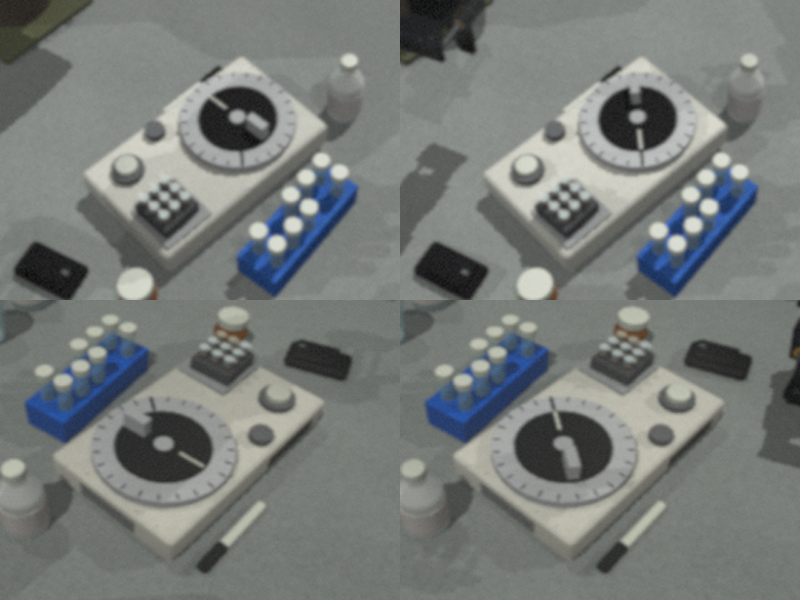

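In the before/after views the index is on the long line, the button is up again, and the cap, marker, tube block and other bystanders have not moved. The arm is clear, so I'll hand in.

```bash
python3 -c "
from bench import r
print(r.job_done())"
```

```text
the job is handed in; nothing more can be done
None
```

The dial is set to the long line, the start button was pressed fully down after that and let go, and I handed the job in at about 17 s.

- **Dial:** I pushed the lug about 137° anticlockwise with shut fingers, then went back for one small nudge of about 1°. The final check put the index within about 0.3 mm of the long line's inner end in both cameras. The side camera also has both lines pointing the same way to 0.1°. The scene camera's direction fit differed by 2.5°, mainly because its fit of the target line is noisy.
- **Button:** It went down about 6 mm to a hard stop. The tip was about 3 mm off-centre, so without letting go I eased up about 2 mm, moved the tip closer to the centre and pressed again. It stopped at the same height, with 17 N at most. The button is back up in the last pictures.
- **Bystanders:** The cap, tubes, marker, mouse, jar, bottle and rack look unmoved when I compare the before and after pictures by eye. The arm ended clear of everything.

The two cameras disagreed by about 4 mm on the dial's centre. I therefore judged the alignment line against line, not from the centre.

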